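Clear the spent gas-purifier cartridge from its spring clips

ROBOT

A 6-joint arm with a two-finger parallel gripper is mounted at the origin on the work surface. World frame = base frame: x ahead of the robot, y to its left, z up, the work surface at z = 0. Lengths are in m, angles in rad, forces in N, time in s.
With the tool pointing down it reaches from about 0.325 to 0.9 m from the base axis. Payload 6.1 kg.
Tool frame: the origin (TCP) lies on the centre line of the jaws, within the pads' length; the fingertips stand 19 mm ahead of it and the grasp point (between the pads) is the TCP; z points along the fingers, y is the direction in which the jaws open and shut (so a half turn about z gives the same grasp; the last joint's range is limited). The gripper opens to 85 mm and grips with 20 to 120 N. Pads are 22 mm wide; open, the fingers measure 114 mm over their backs; the gripper's body (76 mm by 85 mm) begins 54 mm behind the grasp point. The pads swing forward as they close: fully open they stand 13 mm farther back than shut.
Start: joints at [1.163, 0.22, 1.526, -0, 1.395, -0.126], TCP at [0.174, 0.6, 0.25] pointing down, gripper open.
Joint ranges: [-2.98, 2.98], [-0.91, 2.08], [0.09, 2.57], [-1.24, 4.39], [0.2, 2.65], [-2.68, 2.68]. Speed limits (rad/s): [2.57, 2.57, 3.01, 3.14, 3.14, 3.14].

INTERFACE

Orientations are given as [roll, pitch, yaw] about the fixed x, y, z axes, in that order (R = Rz(yaw) Ry(pitch) Rx(roll)).
In Python, from station import sense, read_camera, camera_model, job_done gives the robot as it stands. The module is installed in compiled form; this text tells all that it offers.
- The arm moves only by the shell command python3 -m inch 'ROWS' [OPENING] [FORCE]. ROWS is JSON, one flat list of numbers, 6 for each row, row after row: the shift along the tool's x, y, z in m, then the turn, a rotation vector about the tool's x, y, z in degrees. A call has 1 to 8 rows; each row is the pose to reach, as a shift and turn from the pose commanded when the call began, along the tool's axes at that moment; what a row does not reach only later rows make up. A row lasts 1/8 s, in which the tool goes at most 62.5 mm and 10.7 degrees, less where a joint would pass 70% of its speed; a pose out of reach is approached as far as the arm can. A call with a gripper value outside its range is refused whole. OPENING is the closure in counts, from 0 (fully open) to 255 (shut), set as the call begins (- or left out, the last holds). The fingers move at their own pace and stop on an object; FORCE is the grip in N (left out, the last holds). Time passes only in rows, so rows that repeat a pose let the fingers close. It gives the time, the measured TCP pose, the force and the opening at its end, in the units of the state.
- sense(): the state, without advancing time (a new reading comes with each control period).
- read_camera(name): name is "side" or "top" or "wrist"; returns (picture, depth): 420x560x3 uint8, blue, green, red; 420x560 float32, m along the optical axis (not along the pixel's ray), 0 where there is no reading.
- camera_model(name): a dict with "fx", "fy", "cx", "cy" (pixels), "world_to_cam" (4x4, takes a point from world to camera coordinates). Camera axes: x right, y up, looking along -z (the intrinsics and any distortion apply to the point x, -y, -z); pixel columns grow to the right and rows downward; lengths in m; the calibration is good to about 2 mm. A picture is of the moment at which its call begins: read the wrist's pose just before it. camera_model takes no time and is no camera call; for the wrist camera it gives the pose at the moment of the call.
- job_done(): hands the job in, once; it reports no verdict.
The state is a dict: "t": time; "qpos": joint angles; "joint_vel": joint speeds; "effort": joint torques, N m; "tcp_pos": TCP position; "ee_rot": TCP orientation; "wrist_force": force on the tool from outside, world axes, zero at the start; "ft_torque": the same for the moment, N m; "finger_gap": opening from 0.0 (shut) to 1.0 (fully open).
Only numpy, scipy, OpenCV 4.12 (cv2) and the standard library are available. Lean on these libraries where they do the work, as an engineer would, in place of code of your own. Each camera call takes 0.05 s, during which the arm holds its last target.

TASK

Slide the white catch tray up against the foot of the chute, squarely and centred, with its low wall tucked under the chute's lip. Then gently push the spent amber cartridge sideways out of its two spring clips, from behind, so that it goes down the chute and comes to rest lying in the docked tray. Do not let the cartridge fall to the bench, and leave the flasks and the carton where they stand.

Things in the scene. Friction and masses are not known exactly. Their poses are not given: they have to be found in the camera images.
- holder: Fixed cartridge holder. Origin on the bench under the middle of the clipped cartridge; x along the clipped cartridge, +y the way out of the clips and down the chute, z up. Grey base 250 mm (x), y -50 to +64 mm, 10 mm thick; the upright face at y = +64 mm is the foot where the tray docks. Behind the cartridge (y < -20 mm) all is open from above, between the clips and outside them.
- clip_left (a point): Middle of the steel C-clip at holder x = -38 mm: on the clipped cartridge's axis, 68 mm above the bench. Each clip is 14 mm wide, its top 92 mm high, its post at y -37 to -20 mm (86 mm high), open to +y; 62 mm free between the two. Sprung upper and lower jaws: an end is free once that part of the cartridge has moved about 22 mm to +y.
- clip_right (a point): Middle of the like C-clip at holder x = +38 mm. The clips look alike, but one grips two to three times as hard as the other (roughly 6 and 15 N to push that end out), and which one differs from case to case: pushed at mid-length the cartridge comes out crooked, one end first; pushed outside one clip, its other end is levered back in.
- lip (a point): Middle of the chute's lower edge (holder y = +83 mm, top 26 mm high, 20 mm free beneath). A flat apron, 44 mm high, lies under the cartridge from y = 0; the sloping plate goes on from y = +24 mm, between side cheeks 206 mm apart and 66 mm high. A freed cartridge rolls down it by itself if it lies fairly straight; lying crooked it may stick against a cheek and need a nudge.
- guard (a point): Middle of the steel guard bar across the chute mouth: along x, holder y +28 to +40 mm, 96 to 104 mm above the bench, on uprights at x = +-105 mm. The cartridge passes under it; it keeps fingers from closing round the clipped cartridge from above.
- cartridge: Centre of the spent cartridge: amber cylinder with white end caps, 40 mm diameter, 170 mm long, about 0.25 kg; its axis is x (it may roll about it). Fragile: the fingers may press it with at most 40 N.
- tray: Loose white tray, 0.5 kg. Origin at the centre of its underside, z up; 270 (x) by 135 mm (y), floor 8 mm thick. Wall on its -y edge low (14 mm), facing the chute; wall on its +y edge 60 mm high, 10 mm thick, middle at y = +62.5 mm, good to pinch from above or push; end walls at x = +-131 mm, 36 mm high. Docked: axes along the holder's, origin at holder x = 0, y = +131.5 mm, low wall touching the foot.
- carton_c (a point): Centre of a yellow and blue carton (a bystander), 120 x 70 x 50 mm, z up.
- flask0_c (a point): stoppered measuring flask standing on the bench (a bystander): round amber foot 60 mm across, thin neck, 152 mm tall; the point is on its axis 70 mm above the bench; z up
- flask1_c (a point): stoppered measuring flask standing on the bench (a bystander): round amber foot 60 mm across, thin neck, 152 mm tall; the point is on its axis 70 mm above the bench; z up
- flask2_c (a point): stoppered measuring flask standing on the bench (a bystander): round amber foot 60 mm across, thin neck, 152 mm tall; the point is on its axis 70 mm above the bench; z up
- flask3_c (a point): stoppered measuring flask standing on the bench (a bystander): round amber foot 60 mm across, thin neck, 152 mm tall; the point is on its axis 70 mm above the bench; z up
- flask4_c (a point): stoppered measuring flask standing on the bench (a bystander): round amber foot 60 mm across, thin neck, 152 mm tall; the point is on its axis 70 mm above the bench; z up
There are look-alikes about, which are no part of the job. Leave any purple look-alike of the cartridge alone.

How it is judged:
On the way, in this order (a step that is already met when the one before it is completed fails the run):
1. the tray is docked squarely against the foot of the chute while the cartridge is still clipped (x of tray in the frame of holder between -0.013 and 0.013 m and y of tray in the frame of holder between 0.111 and 0.1445 m and angle between the x axis of tray and the x axis of holder, either way round below 0.12 rad and angle between tray's own z axis and vertical below 0.05 rad and y of cartridge in the frame of holder below 0.012 m), for 0.2 s.
2. the cartridge is out of both clips (y of cartridge in the frame of holder above 0.03 m), for 0.05 s.
At the end, for the whole second after the job is handed in: The cartridge lies at rest on the tray's floor (its centre within 45 mm of the tray's centre along x and y, no higher than 35 mm above the tray's underside), and the tray is still docked: centred on the chute to 13 mm, within 20 mm of touching the foot, square to 0.12 rad (x of cartridge in the frame of tray between -0.045 and 0.045 m and y of cartridge in the frame of tray between -0.045 and 0.045 m and z of cartridge in the frame of tray below 0.035 m and x of tray in the frame of holder between -0.013 and 0.013 m and y of tray in the frame of holder between 0.111 and 0.1515 m and angle between the x axis of tray and the x axis of holder, either way round below 0.12 rad and angle between tray's own z axis and vertical below 0.05 rad and linear speed of cartridge below 0.02 m/s and linear speed of tray below 0.01 m/s).
It fails at once if the cartridge falls to the bench (lies lower than in the tray) (height (world z) of cartridge below 0.0235 m).
It fails at once if the cartridge is pressed harder than 40 N (contact force between the fingers and cartridge above 40 N).
It fails at once if a flask or the carton is moved more than 20 mm or tipped (distance of any of flask0_c, flask1_c, flask2_c, flask3_c, flask4_c, carton_c from where it was at the start of the episode above 0.02 m or angle between any of flask0_c, flask1_c, flask2_c, flask3_c, flask4_c, carton_c's own z axis and vertical above 0.35 rad).
It also fails if it takes over 64 s, if anything falls off the work surface, if the arm or the gripper's body presses on something with over 40 N, if the wrist force passes 120 N, or if a joint passes its speed limit or range.

## Working session

There is one attempt and no reset: what is moved stays moved. The work goes in short steps, Python scripts to look and compute and a shell command to move; the robot and the scene stay as the last step left them, time stands still between calls to the robot, and variables do not carry over. Pictures are saved under pics/ and viewed, and the job is handed in when it is done.

```bash
mkdir -p pics; cat > h.py <<'E'
import numpy as np, cv2
from station import *
def cam(n):
    m=camera_model(n); im,d=read_camera(n); return m,im,d
def pts(m,d):
    v,u=np.mgrid[0:d.shape[0],0:d.shape[1]]
    x=(u-m['cx'])/m['fx']*d; y=-(v-m['cy'])/m['fy']*d
    P=np.stack([x,y,-d,np.ones_like(d)],-1)
    W=P@np.linalg.inv(np.array(m['world_to_cam'])).T
    W=W[...,:3]; W[d<=0]=np.nan
    return W
E
python3 - <<'E'
from h import *
print(sense())
for n in ['side','top','wrist']:
    m,im,d=cam(n); print({k:(np.round(v,3).tolist() if k=='world_to_cam' else v) for k,v in m.items()})
    cv2.imwrite(f'pics/{n}0.png',im); np.savez(f'{n}0.npz',im=im,d=d,W=pts(m,d))
E
```

```text
{'t': 0.0, 'qpos': array([ 1.16294548e+00,  2.21239616e-01,  1.52760841e+00, -1.16172945e-05,
        1.39470309e+00, -1.26128995e-01]), 'joint_vel': array([-0.00203766,  0.00103108,  0.00090885, -0.00015326, -0.00079648,
       -0.00150485]), 'effort': array([ 7.63570260e-04, -4.96875000e+01, -3.89413369e+01, -2.27964335e-05,
        1.08783858e-02,  4.30042988e-06]), 'tcp_pos': array([0.1735534 , 0.59982786, 0.24919229]), 'ee_rot': array([-3.13964832e+00, -2.35020562e-04,  2.85987262e+00]), 'wrist_force': array([-0.35299573,  0.26922072, -0.92628935]), 'ft_torque': array([-0.01804441, -0.02180653, -0.03044331]), 'finger_gap': 0.9990318729259767}
{'fx': 423.6897331169746, 'fy': 423.6897331169746, 'cx': 270.1782818517687, 'cy': 211.10096333932427, 'world_to_cam': [[0.999, -0.049, -0.005, -0.544], [0.032, 0.553, 0.832, -0.092], [-0.038, -0.832, 0.554, -1.384], [0.0, 0.0, 0.0, 1.0]]}
{'fx': 410.73297137404643, 'fy': 410.73297137404643, 'cx': 283.73726875348785, 'cy': 211.46892603930704, 'world_to_cam': [[-0.011, -1.0, 0.021, -0.005], [0.988, -0.007, 0.157, -0.57], [-0.156, 0.022, 0.987, -1.194], [0.0, 0.0, 0.0, 1.0]]}
{'fx': 311.7145593717243, 'fy': 311.7145593717243, 'cx': 280.4374745097121, 'cy': 211.87789729253478, 'world_to_cam': [[0.277, 0.961, -0.002, -0.624], [-0.916, 0.263, -0.301, 0.04], [-0.289, 0.085, 0.954, -0.38], [0.0, 0.0, 0.0, 1.0]]}
```

View pics/side0.png

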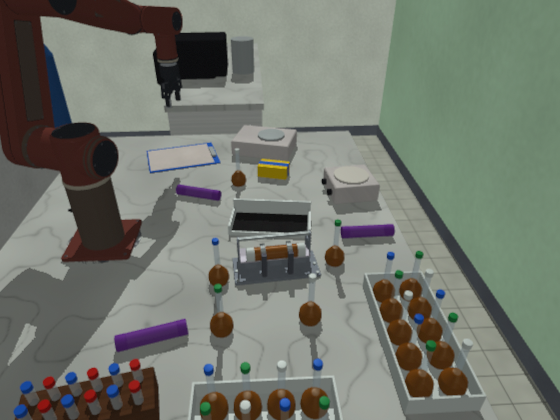

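View pics/top0.png

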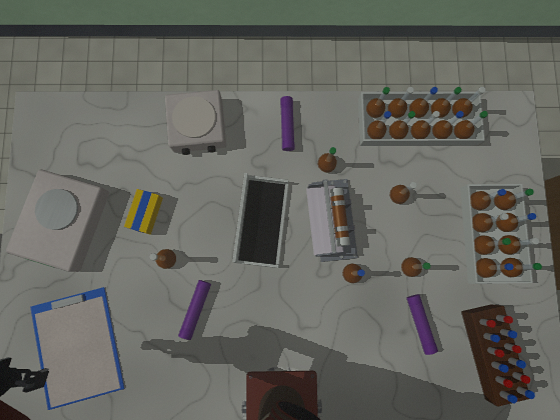

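View pics/wrist0.png

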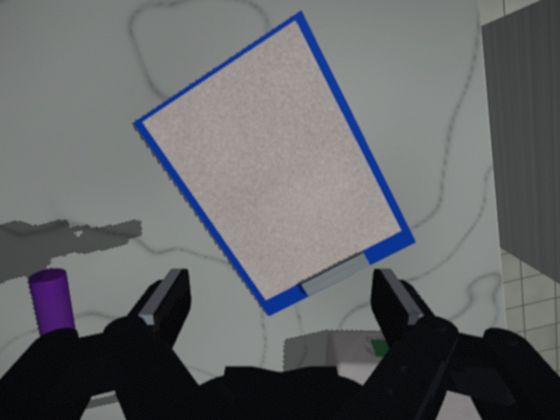

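The amber cartridge with white caps is at top (340,216) / side (276,253). The things it could be mistaken for are the purple cylinders at top (287,123), (195,310) and (422,324). The tray is at top (263,221); its look-alikes are the flask crates at top (422,118) and (500,234). I'll check this choice in a close crop.

```bash
python3 - <<'E'
from h import *
t=np.load('top0.npz');c=t['im'][150:300,215:425];cv2.imwrite('pics/topc.png',cv2.resize(c,None,fx=3.8,fy=3.8,interpolation=cv2.INTER_CUBIC))
t=np.load('side0.npz');c=t['im'][190:340,200:360];cv2.imwrite('pics/sidec.png',cv2.resize(c,None,fx=4,fy=4,interpolation=cv2.INTER_CUBIC))
E
```

```text
(no output)
```

View pics/topc.png

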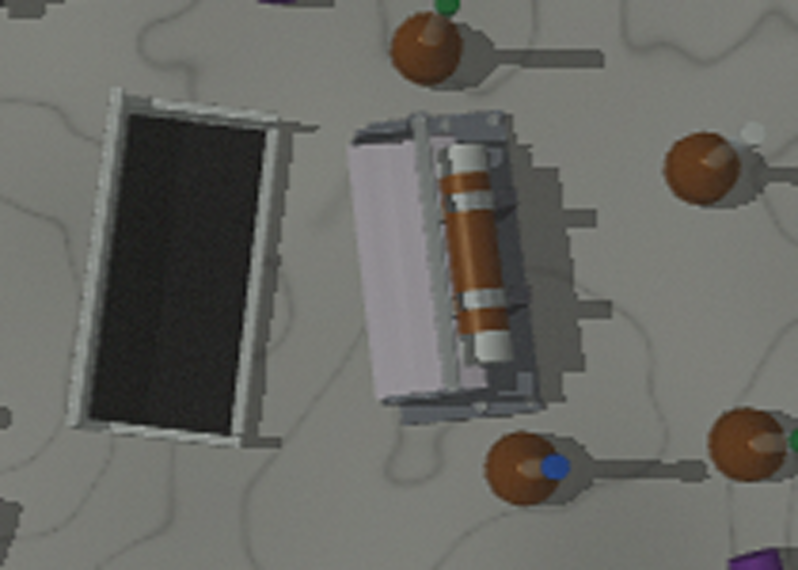

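View pics/sidec.png

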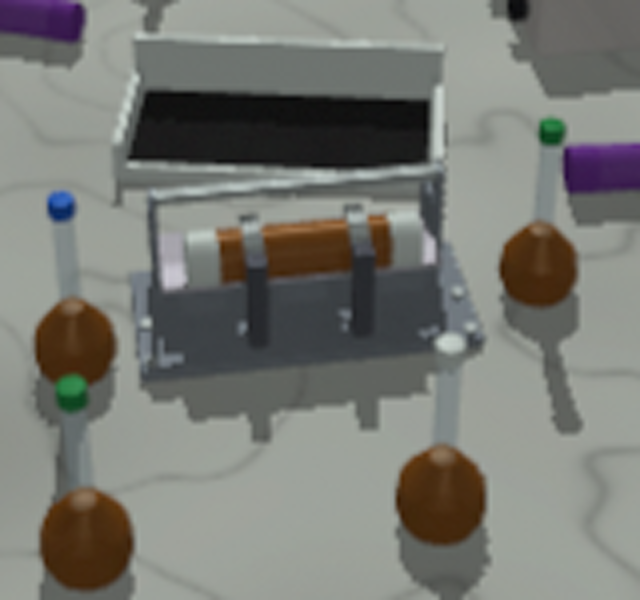

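The choice holds: the clipped amber cartridge has white caps, two steel clips and the guard bar on its tray side. The tray's tall wall is on the left (crop x≈100) and its low wall faces the chute (crop x≈255). Next I measure.

```bash
python3 - <<'E'
from h import *
np.set_printoptions(precision=4,suppress=True)
t=np.load('top0.npz');im=t['im'];W=t['W'];m=camera_model('top')
def ray(m,u,v,z):
    Ti=np.linalg.inv(np.array(m['world_to_cam']));d=Ti[:3,:3]@np.array([(u-m['cx'])/m['fx'],-(v-m['cy'])/m['fy'],-1]);o=Ti[:3,3];return o+d*(z-o[2])/d[2]
hsv=cv2.cvtColor(im,cv2.COLOR_BGR2HSV)
H,S,V=[hsv[...,i].astype(int) for i in range(3)]
# dark floor
mk=((V<60)).astype(np.uint8); mk[:, :230]=0;mk[:,300:]=0;mk[:170]=0;mk[275:]=0
n,l,s,c=cv2.connectedComponentsWithStats(mk);k=1+s[1:,4].argmax();print('floor',s[k],c[k])
r=cv2.minAreaRect(np.argwhere(l==k)[:,::-1].astype(np.float32));b=cv2.boxPoints(r)
B=np.array([ray(m,u,v,.008) for u,v in b]);print(r,B,'sides',[np.linalg.norm(B[i]-B[i-1]) for i in range(4)],'centre',B.mean(0))
print('floor depth z',np.nanmedian(W[l==k],0))
# amber blobs
mk=((H<20)&(S>120)&(V>50)).astype(np.uint8)
n,l,s,c=cv2.connectedComponentsWithStats(mk)
for i in range(1,n):
    if s[i,4]>15 and c[i][0]<440: print('amber',s[i],c[i],np.nanmedian(W[l==i],0))
mk=((H>18)&(H<32)&(S>120)&(V>80)).astype(np.uint8);mk[:,200:]=0
print('carton',np.nanmedian(W[mk>0],0))
# z maps near the holder
for v in range(180,262,8):
    print(v,[tuple(np.round(W[v,u],3)) for u in range(306,362,4)] if v==204 else np.round(W[v,300:360:4,2],3))
E
```

```text
floor [ 238  180   47   85 3001] [261.2952 221.9967]
((261.2769775390625, 221.78463745117188), (37.45848846435547, 80.87064361572266), 7.125016689300537) [[ 0.4285  0.1306  0.008 ]
 [ 0.6789  0.1008  0.008 ]
 [ 0.6632 -0.0158  0.008 ]
 [ 0.4133  0.0175  0.008 ]] sides [np.float64(0.1140581099060282), np.float64(0.25209109498322513), np.float64(0.11768666363858668), np.float64(0.2520887543266474)] centre [0.546  0.0583 0.008 ]
floor depth z [0.5431 0.0591 0.01  ]
amber [367  98  18  19 236] [375.0508 108.1398] [ 0.8949 -0.2986  0.0496]
amber [388  98  19  19 241] [396.9461 107.8216] [ 0.8964 -0.3689  0.0487]
amber [410  98  19  19 229] [418.8777 107.3974] [ 0.8973 -0.4384  0.0495]
amber [368 121  18  18 236] [375.9831 130.1398] [ 0.8224 -0.2984  0.0492]
amber [389 121  19  18 242] [397.905  130.0124] [ 0.823  -0.3681  0.0491]
amber [411 120  19  19 243] [419.6337 129.8642] [ 0.8227 -0.4365  0.0497]
amber [318 154  18  18 203] [325.9163 163.2808] [ 0.7176 -0.1396  0.0441]
amber [390 185  19  19 230] [398.4087 194.1348] [ 0.6187 -0.3603  0.0445]
amber [331 195  13   6  52] [336.6538 197
[... 1820 characters left out ...]
 0.082
  0.087  0.085  0.01   0.003 -0.004]
220 [0.003 0.004 0.002 0.026 0.034 0.041 0.037 0.104 0.046 0.08  0.091 0.083
   nan 0.007 0.003]
228 [-0.002  0.006  0.003  0.033  0.033  0.039  0.04   0.038  0.105  0.086
  0.095  0.092  0.08   0.086  0.003]
236 [ 0.007  0.002  0.001  0.029  0.03   0.036  0.039  0.046  0.109  0.078
  0.089  0.092  0.078  0.01  -0.   ]
244 [ 0.001  0.003  0.001  0.     0.031  0.034  0.032  0.041  0.102  0.075
  0.087  0.087  0.082  0.007 -0.004]
252 [ 0.001  0.002  0.002 -0.     0.028  0.032  0.038  0.045  0.105  0.104
  0.011  0.013  0.016  0.011  0.012]
260 [-0.001  0.004  0.003  0.003  0.002  0.005  0.009  0.012  0.011  0.001
  0.004 -0.001  0.007  0.004 -0.006]
```

```bash
cat >> h.py <<'E'
np.set_printoptions(precision=4,suppress=True)
def ray(m,u,v,z):
    Ti=np.linalg.inv(np.array(m['world_to_cam']));d=Ti[:3,:3]@np.array([(u-m['cx'])/m['fx'],-(v-m['cy'])/m['fy'],-1]);o=Ti[:3,3];return o+d*(z-o[2])/d[2]
def line(P):
    c=P.mean(0);u,s,vt=np.linalg.svd(P-c);d=vt[0]; d=d*np.sign(d[0]); q=(P-c)@d
    return c,np.arctan2(d[1],d[0]),q.min(),q.max(),s[1]/np.sqrt(len(P))
E
python3 - <<'E'
from h import *
for n in ['top','side']:
    t=np.load(n+'0.npz');W=t['W'];im=t['im'];m=camera_model(n)
    X,Y,Z=W[...,0],W[...,1],W[...,2]
    roi=(X>.4)&(X<.68)&(Y>-.24)&(Y<-.06)
    g=roi&(Z>.0985)&(Z<.115)
    v,u=np.nonzero(g)
    P=np.array([ray(m,a,b,.103) for a,b in zip(u,v)])[:,:2]
    k=(np.abs(P[:,1]-np.median(P[:,1]))<.03);P=P[k]
    print(n,'guard',len(P),line(P))
    hsv=cv2.cvtColor(im,cv2.COLOR_BGR2HSV).astype(int);H,S,V=hsv[...,0],hsv[...,1],hsv[...,2]
    a=roi&(H<20)&(S>120)&(V>50)&(Z>.05)
    P=W[a]; print(n,'amber',len(P),line(P[:,:2]),np.median(P[:,2]),P[:,2].max())
    for lo,hi in [(.005,.016),(.022,.07),(.07,.1)]:
        q=roi&(Z>lo)&(Z<hi); P=W[q]; c=cv2.minAreaRect((P[:,:2]*1000).astype(np.float32)); print(lo,hi,len(P),c)
    e=(X>.38)&(X<.72)&(Y>-.05)&(Y<.16)&(Z>.045)&(Z<.075)
    P=W[e]; print('tray tall wall',len(P),line(P[:,:2]))
    e=(X>.38)&(X<.72)&(Y>-.05)&(Y<.16)&(Z>.02)
    P=W[e]; print('tray rect',cv2.minAreaRect((P[:,:2]*1000).astype(np.float32)))
E
```

```text
top guard 321 (array([ 0.5452, -0.1395]), np.float64(0.09387339944303365), np.float64(-0.1059360233553344), np.float64(0.11058906590594719), np.float64(0.0036400133775841372))
top amber 369 (array([ 0.5464, -0.1716]), np.float64(0.13568388546682097), np.float64(-0.15033556318417762), np.float64(0.0639882495670848), np.float64(0.010316699913544274)) 0.08567383939553674 0.09447371807250327
0.005 0.016 855 ((540.1298217773438, -149.8592529296875), (178.38145446777344, 278.7286376953125), 89.98568725585938)
0.022 0.07 1481 ((524.2894287109375, -150.90646362304688), (268.02545166015625, 127.15318298339844), 8.972464561462402)
0.07 0.1 856 ((548.1465454101562, -161.09835815429688), (217.2794189453125, 101.3345947265625), 3.3529562950134277)
tray tall wall 341 (array([0.5501, 0.1206]), np.float64(-0.12798684783274045), np.float64(-0.1314427208130342), np.float64(0.13821409207664617), np.float64(0.003143499096891593))
tray rect ((545.96044921875, 59.42231369018555), (134.77064514160156, 270.7245178222656), 82.46678161621094)
side guard 238 (array([ 0.5482, -0.1485]), np.float64(0.09415642243
[... 262 characters left out ...]
(0.0077317546115988085)) 0.07903710804791719 0.08895812572563389
0.005 0.016 1406 ((538.4981689453125, -176.09478759765625), (276.4378356933594, 115.1884536743164), 5.099185943603516)
0.022 0.07 712 ((525.1287841796875, -158.5870361328125), (267.0639953613281, 128.73976135253906), 7.74461555480957)
0.07 0.1 814 ((551.6548461914062, -177.74365234375), (214.0087127685547, 80.06372833251953), 5.655722141265869)
tray tall wall 336 (array([0.5594, 0.112 ]), np.float64(-0.1249866652872741), np.float64(-0.13589053102954748), np.float64(0.1289916631784458), np.float64(0.003602226658631628))
tray rect ((547.5394897460938, 52.836605072021484), (142.42730712890625, 268.8025207519531), 83.0707778930664)
```

```bash
python3 -m inch '[-0.06,-0.043,0,0,0,-1, -0.12,-0.086,0,0,0,-2, -0.18,-0.129,0,0,0,-3, -0.24,-0.172,0,0,0,-4, -0.30,-0.215,0,0,0,-5, -0.36,-0.257,0,0,0,-6, -0.42,-0.30,0,0,0,-8, -0.45,-0.322,0,0,0,-9]' 130
```

```text
t: 1.15
tcp_pos: [0.4844, 0.2061, 0.2503]
ee_rot: [3.141, 0.0, 3.018]
wrist_force: [0.8, 1.4, 0.8]
finger_gap: 0.49
```

```bash
python3 - <<'E'
from h import *
s=sense();print(s['t'],s['tcp_pos'],s['ee_rot'],s['finger_gap'])
m,im,d=cam('wrist');print(np.linalg.inv(np.array(m['world_to_cam'])))
cv2.imwrite('pics/w1.png',im);np.savez('w1.npz',im=im,d=d,W=pts(m,d))
E
```

```text
1.15 [0.4844 0.2061 0.2503] [3.1414 0.0002 3.0176] 0.48979993124551485
[[ 0.1221 -0.9463 -0.2994  0.4079]
 [ 0.9925  0.1165  0.0368  0.2159]
 [ 0.0001 -0.3017  0.9534  0.3743]
 [ 0.      0.      0.      1.    ]]
```

View pics/w1.png

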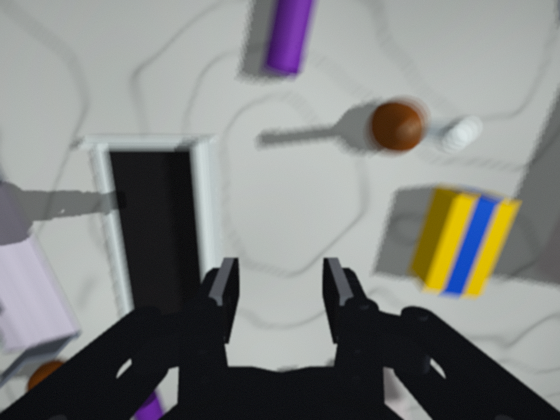

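The frame shows the tray at left: dark floor at (155,225), tall wall at (205,200). The holder is at lower left (30,300), and the carton (465,240) and flask (397,125) stand clear. I'll refine the wall line and the tray end from this view.

```bash
python3 - <<'E'
from h import *
t=np.load('w1.npz');W=t['W'];im=t['im'];m=camera_model('wrist')
X,Y,Z=W[...,0],W[...,1],W[...,2]
e=(X>.3)&(X<.72)&(Y>.05)&(Y<.16)&(Z>.052)&(Z<.075); e[250:]=False
v,u=np.nonzero(e)
P=np.array([ray(m,a,b,.06) for a,b in zip(u,v)])[:,:2];c=line(P);print(len(P),c)
g=cv2.cvtColor(im,cv2.COLOR_BGR2GRAY).astype(int)
for r in (160,190,220): print(r,g[r,90:230:2])
for y in (0.12,): 
    x=.5535; print('wall y at x',c[0][1]+np.tan(c[1])*(x-c[0][0]))
E
```

```text
1240 (array([0.4811, 0.1232]), np.float64(-0.13214003621890114), np.float64(-0.05747185334555157), np.float64(0.06376798575394015), np.float64(0.0032882799868381137))
160 [155 155 165 173 182 196 197 173 146 117  76  22  23  27  21  25  25  25
  23  25  26  24  23  23  23  24  24  25  24  24  22  23  24  24  24  24
  23  20  19  18  16  17  15  13  16  16  14  15  15  17  71 115 149 175
 195 210 211 207 201 198 191 192 192 193 189 183 184 183 185 185]
190 [177 183 171 161 166 165 177 190 203 187 156 126  78  29  22  21  23  22
  26  24  24  23  24  26  25  25  24  25  23  26  24  24  25  24  24  24
  26  24  23  21  17  14  17  15  16  15  14  16  16  16  14  47 104 141
 168 194 209 212 209 203 198 194 192 197 193 188 183 181 183 185]
220 [173 173 178 181 182 173 163 171 177 183 197 202 175 147 115  65  24  24
  24  25  25  24  24  24  23  24  25  23  25  24  26  26  25  24  25  25
  24  24  25  25  19  20  18  13  18  15  16  15  18  14  15  15  31  95
 133 162 192 207 213 209 204 198 194 193 195 188 183 179 179 179]
wall y at x 0.1135402524556587
```

```bash
python3 -m inch '[-0.04,-0.04,0,0,0,0, -0.08,-0.08,0,0,0,0, -0.08,-0.08,0.04,0,0,0, -0.08,-0.08,0.08,0,0,0, -0.08,-0.08,0.11,0,0,0, -0.08,-0.08,0.11,0,0,0]' 130
python3 - <<'E'
from h import *
m,im,d=cam('wrist');cv2.imwrite('pics/w2.png',im);np.savez('w2.npz',im=im,d=d,W=pts(m,d))
E
```

```text
t: 1.95
tcp_pos: [0.5504, 0.1185, 0.1371]
ee_rot: [-3.14, -0.007, 3.017]
wrist_force: [0.4, 0.3, -0.4]
finger_gap: 0.492
```

View pics/w2.png

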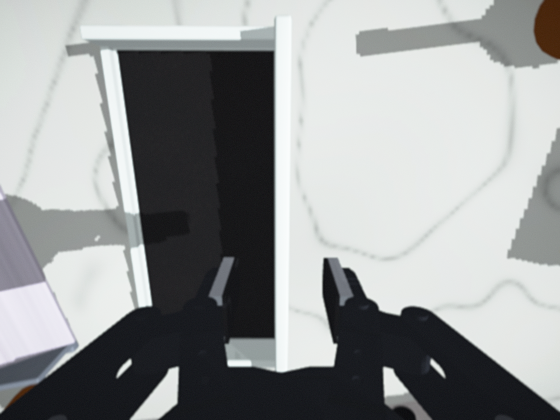

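The wall, at image x≈283, runs square between the pads (225–335). Going down to grip it.

```bash
python3 -m inch '[0,0,0.04,0,0,0, 0,0,0.07,0,0,0, 0,0,0.09,0,0,0, 0,0,0.09,0,0,0]' 130
python3 -m inch '[0,0,0,0,0,0, 0,0,0,0,0,0, 0,0,0,0,0,0, 0,0,0,0,0,0, 0,0,0,0,0,0]' 255 50
python3 - <<'E'
from h import *
m,im,d=cam('top');cv2.imwrite('pics/t1.png',im);np.savez('t1.npz',im=im,d=d,W=pts(m,d))
hsv=cv2.cvtColor(im,cv2.COLOR_BGR2HSV);V=hsv[...,2]
cv2.imwrite('pics/t1c.png',cv2.resize(im[150:300,215:425],None,fx=3.8,fy=3.8,interpolation=cv2.INTER_CUBIC))
E
```

```text
t: 2.5
tcp_pos: [0.5526, 0.1186, 0.0499]
ee_rot: [-3.141, -0.001, 3.017]
wrist_force: [-0.6, -0.1, 1.2]
finger_gap: 0.489
t: 3.12
tcp_pos: [0.5544, 0.1185, 0.0522]
ee_rot: [3.141, 0.003, 3.017]
wrist_force: [-0.3, -0.1, 6.1]
finger_gap: 0.108
```

View pics/t1c.png

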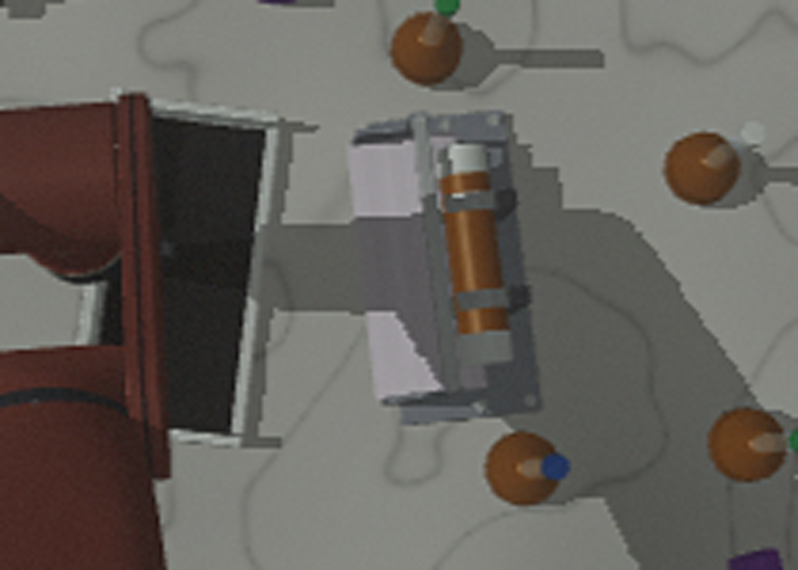

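```bash
python3 - <<'E'
from h import *
m=camera_model('top')
def R(n,pl,z,ref):
    w=[ray(m,215+a/3.8,150+b/3.8,z)[:2] for a,b in pl]
    a=np.array(w);d=a[0]-a[1];yaw=np.arctan2(d[1],d[0]);c=a.mean(0);o=c-ref*np.array([-np.sin(.095),np.cos(.095)])
    print(n,a,'len',np.linalg.norm(d),'yaw',yaw,'origin',o)
R('baseback',[(512,112),(541,408)],.010,-.05)
R('lip',[(349,143),(381,402)],.026,.083)
R('guard',[(418,115),(450,405)],.104,.034)
# cartridge ends: cap centres
R('cart',[(466,146),(494,361)],.088,0)
ms=camera_model('side')
def Rs(n,pl,z,ref):
    w=[ray(ms,200+a/4,190+b/4,z)[:2] for a,b in pl]
    a=np.array(w);d=a[1]-a[0];yaw=np.arctan2(d[1],d[0]);c=a.mean(0);o=c-ref*np.array([-np.sin(.095),np.cos(.095)])
    print(n,a,'len',np.linalg.norm(d),'yaw',yaw,'origin',o)
Rs('baseback',[(143,375),(487,342)],.010,-.05)
Rs('guard',[(150,196),(440,172)],.104,.034)
Rs('traylow',[(120,172),(440,178)],.014,-.0675)
Rs('traytall',[(135,37),(443,47)],.06,.0675)
E
```

```text
baseback [[ 0.6761 -0.2205]
 [ 0.4315 -0.2352]] len 0.24495408314846223 yaw 0.05974061603913856 origin [ 0.5491 -0.1781]
lip [[ 0.6471 -0.0833]
 [ 0.4368 -0.1046]] len 0.21138132238565513 yaw 0.10100712063588171 origin [ 0.5499 -0.1766]
guard [[ 0.6517 -0.1304]
 [ 0.4303 -0.1484]] len 0.2221619860359923 yaw 0.08110446016319979 origin [ 0.5443 -0.1732]
cart [[ 0.6307 -0.169 ]
 [ 0.4639 -0.1851]] len 0.16751745741350085 yaw 0.09606645577597174 origin [ 0.5473 -0.1771]
baseback [[ 0.4357 -0.2434]
 [ 0.6823 -0.2228]] len 0.24744641784129381 yaw 0.08303257648178397 origin [ 0.5542 -0.1833]
guard [[ 0.4439 -0.1597]
 [ 0.6541 -0.1429]] len 0.21093061192551454 yaw 0.07991199388396131 origin [ 0.5522 -0.1852]
traylow [[ 0.4129 -0.0079]
 [ 0.6727 -0.0308]] len 0.26088705935801065 yaw -0.08783362391088767 origin [0.5364 0.0478]
traytall [[0.4246 0.126 ]
 [0.6892 0.0945]] len 0.2665209346505901 yaw -0.11861223763899764 origin [0.5633 0.043 ]
```

```bash
python3 -m inch '[0.002,-0.012,0,0,0,-1.5, 0.003,-0.024,0,0,0,-3, 0.005,-0.036,0,0,0,-5, 0.006,-0.048,0,0,0,-6.5, 0.008,-0.06,0,0,0,-8, 0.009,-0.072,0,0,0,-10, 0.011,-0.082,0,0,0,-11.5, 0.012,-0.091,0,0,0,-12.4]' 255 50
python3 -m inch '[0,0,0,0,0,0]' 255 50
python3 - <<'E'
from h import *
for n in ['top','wrist','side']:
  m,im,d=cam(n);np.savez(n+'2.npz',im=im,d=d,W=pts(m,d))
  if n=='top': im=cv2.resize(im[150:300,215:425],None,fx=3.8,fy=3.8,interpolation=cv2.INTER_CUBIC)
  if n=='side':im=cv2.resize(im[190:340,200:360],None,fx=4,fy=4,interpolation=cv2.INTER_CUBIC)
  cv2.imwrite(f'pics/{n}2.png',im)
print(sense()['t'])
E
```

```text
t: 4.18
tcp_pos: [0.5314, 0.0305, 0.0522]
ee_rot: [3.14, 0.004, -3.05]
wrist_force: [0.9, 6.3, 6.1]
finger_gap: 0.106
t: 4.3
tcp_pos: [0.5312, 0.0296, 0.0522]
ee_rot: [3.142, 0.003, -3.05]
wrist_force: [-0.8, 0.4, 6.3]
finger_gap: 0.106
4.45
```

View pics/wrist2.png

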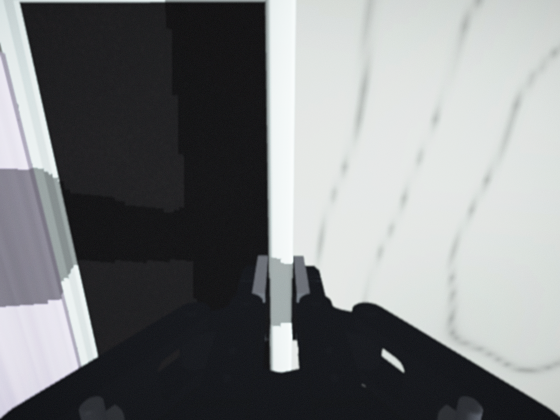

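View pics/top2.png

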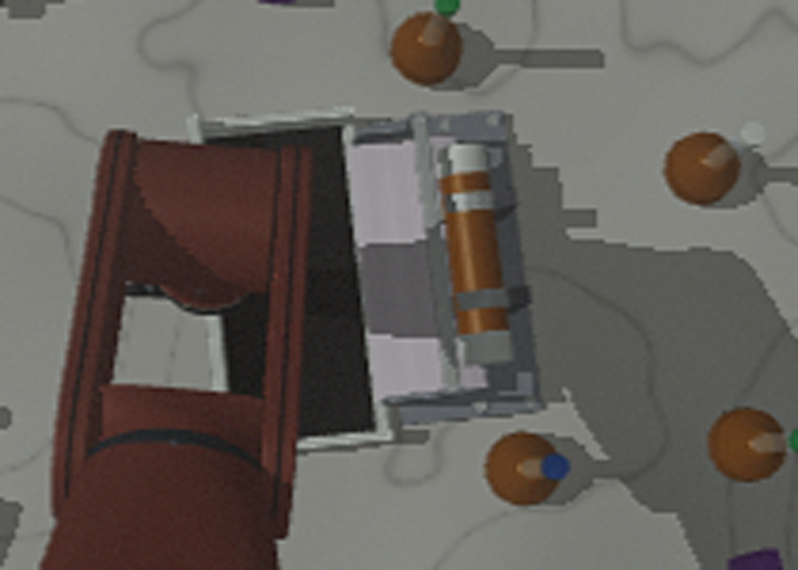

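View pics/side2.png

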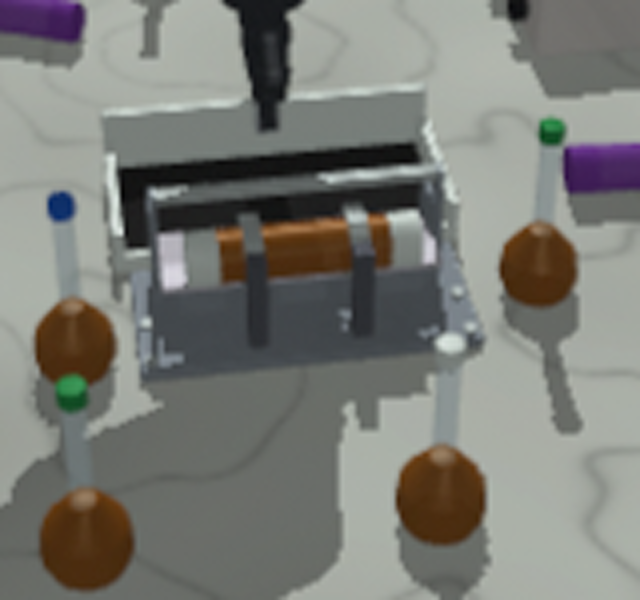

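```bash
python3 - <<'E'
from h import *
m=camera_model('top')
P=lambda a,b,z: ray(m,215+a/3.8,150+b/3.8,z)[:2]
# tray end walls, outer top edges z=.036 at upper (x+) and lower ends
ux=np.array([-np.sin(.092),np.cos(.092)]);ex=np.array([np.cos(.092),np.sin(.092)]);o=np.array([.549,-.178])
for n,a,b,z in [('tray +x low corner',352,110,.025),('tray +x tall corner',190,118,.06),('tray -x low corner',392,437,.014),('cheek+x',415,118,.066),('cheek-x',383,400,.026),('lip +x',349,143,.026),('lip -x',381,402,.026),('base +x back',512,112,.01),('base -x back',541,408,.01),('base -x front',403,424,.01),('cart+x',466,146,.088),('cart-x',494,361,.088)]:
    w=P(a,b,z);print(n,w,'holder',(w-o)@ex,(w-o)@ux)
t=np.load('top2.npz');W=t['W'].copy();d=(W[...,:2]-o);hx=d@ex;hy=d@ux;Z=W[...,2]
# end walls
e=(hy>.09)&(hy<.19)&(Z>.026)&(Z<.042)&(abs(hx)>.11)&(abs(hx)<.16)
print('+x end',np.nanpercentile(hx[e&(hx>0)],[5,50,95]),'-x end',np.nanpercentile(hx[e&(hx<0)],[5,50,95]))
e=(hy>-.05)&(hy<.05)&(Z>.006)&(Z<.014)&(abs(hx)<.15);print('base x',np.nanpercentile(hx[e],[.5,99.5]),'y',np.nanpercentile(hy[e],[.5,99.5]))
e=(abs(hx)<.12)&(hy>.02)&(hy<.05)&(Z>.097)&(Z<.112);print('guard x',np.nanpercentile(hx[e],[.5,99.5]),'y',np.nanmedian(hy[e]))
e=(abs(hx)<.12)&(hy>.02)&(hy<.05)&(Z>.097)&(Z<.112)
hsv=cv2.cvtColor(t['im'],cv2.COLOR_BGR2HSV).astype(int)
e=(hsv[...,0]<20)&(hsv[...,1]>120)&(hsv[...,2]>50)&(abs(hx)<.1)&(abs(hy)<.03)&(Z>.06);print('amber hx',np.nanpercentile(hx[e],[.5,99.5]),'hy',np.nanmedian(hy[e]))
s=sense();w=s['tcp_pos'][:2]-o;print('tcp holder',w@ex,w@ux)
E
```

```text
tray +x low corner [ 0.6749 -0.0864] holder 0.13382708674653462 0.07968795041042223
tray +x tall corner [0.6608 0.0453] holder 0.13182792771835314 0.21209987037065353
tray -x low corner [ 0.4095 -0.1139] holder -0.13301834444907162 0.0766147772355096
cheek+x [ 0.6583 -0.1327] holder 0.11300615206882143 0.03502009088626439
cheek-x [ 0.4384 -0.1062] holder -0.10352983484395373 0.08164148454158905
lip +x [ 0.6471 -0.0833] holder 0.10643363429080496 0.08530980846512745
lip -x [ 0.4368 -0.1046] holder -0.10493911365737911 0.0834058971379615
base +x back [ 0.6761 -0.2205] holder 0.12261824563484104 -0.05402117160475803
base -x back [ 0.4315 -0.2352] holder -0.12220839064672215 -0.04612047428370361
base -x front [ 0.4199 -0.1234] holder -0.12357045409121903 0.06618997917767874
cart+x [ 0.6307 -0.169 ] holder 0.08215847495261024 0.0014097979856760676
cart-x [ 0.4639 -0.1851] holder -0.08535759742321986 0.0007285975308000178
+x end [0.1275 0.1307 0.135 ] -x end [-0.1335 -0.1299 -0.1262]
base x [-0.1314  0.132 ] y [-0.0457  0.0496]
guard x [-0.1058  0.1082] y 0.0391854738011409
amber hx [-0.0597  0.0622] hy 0.007425035904666038
tcp holder 0.001396447042116708 0.20840130023983952
```

```bash
python3 -m inch '[0,-0.003,0,0,0,0, 0,-0.006,0,0,0,0, 0,-0.009,0,0,0,0, 0,-0.011,0,0,0,0, 0,-0.012,0,0,0,0, 0,-0.013,0,0,0,0]' 255 50
python3 -m inch '[0,-0.001,0,0,0,0, 0,-0.002,0,0,0,0, 0,-0.002,0,0,0,0]' 255 50
```

```text
t: 5.2
tcp_pos: [0.5324, 0.0181, 0.0522]
ee_rot: [3.14, 0.003, -3.05]
wrist_force: [-1.0, 6.7, 6.7]
finger_gap: 0.107
t: 5.58
tcp_pos: [0.5322, 0.0173, 0.0522]
ee_rot: [3.138, 0.003, -3.05]
wrist_force: [-2.1, 12.0, 9.5]
finger_gap: 0.106
```

Contact is felt (12 N). I'll release, lift and check the dock.

```bash
python3 -m inch '[0,0,0,0,0,0, 0,0,0,0,0,0, 0,0,0,0,0,0, 0,0,-0.03,0,0,0, 0,0,-0.08,0,0,0, 0,0,-0.14,0,0,0, 0,0,-0.18,0,0,0]' 140
python3 - <<'E'
from h import *
for n in ['top','wrist','side']:
  m,im,d=cam(n);np.savez(n+'3.npz',im=im,d=d,W=pts(m,d))
  if n=='top': im=cv2.resize(im[150:300,215:425],None,fx=3.8,fy=3.8,interpolation=cv2.INTER_CUBIC)
  if n=='side':im=cv2.resize(im[190:340,200:360],None,fx=4,fy=4,interpolation=cv2.INTER_CUBIC)
  cv2.imwrite(f'pics/{n}3.png',im)
s=sense();print(s['t'],s['qpos'])
E
```

```text
t: 6.45
tcp_pos: [0.5319, 0.0144, 0.2334]
ee_rot: [-3.141, 0.003, -3.05]
wrist_force: [0.8, -0.1, -0.8]
finger_gap: 0.454
6.6 [-0.121   0.0086  1.7894 -0.0001  1.3376 -1.7831]
```

View pics/top3.png

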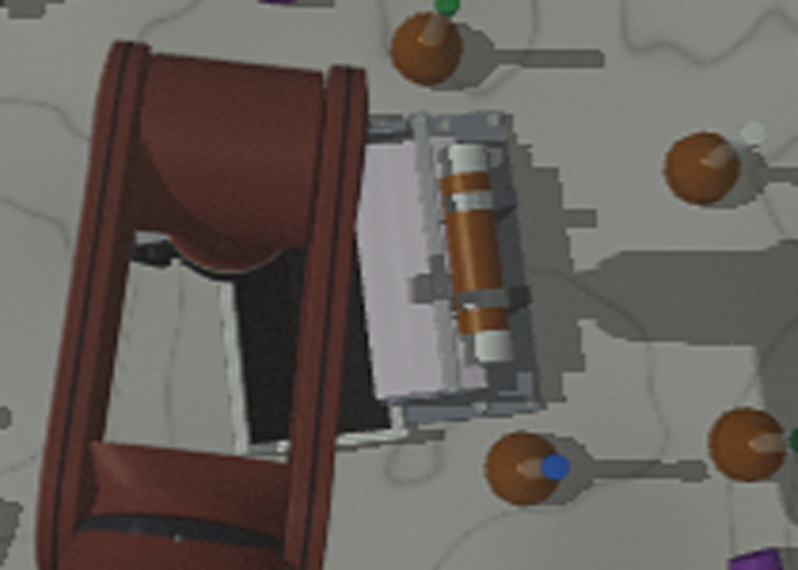

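View pics/wrist3.png

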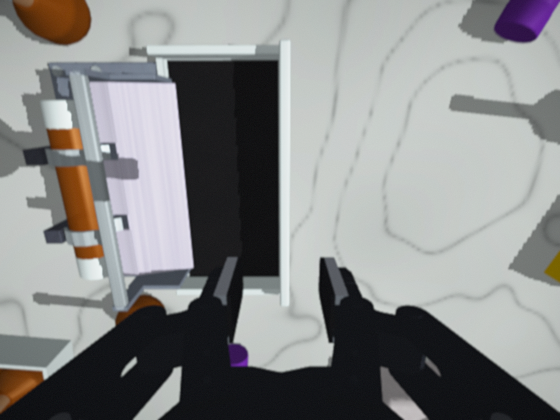

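View pics/side3.png

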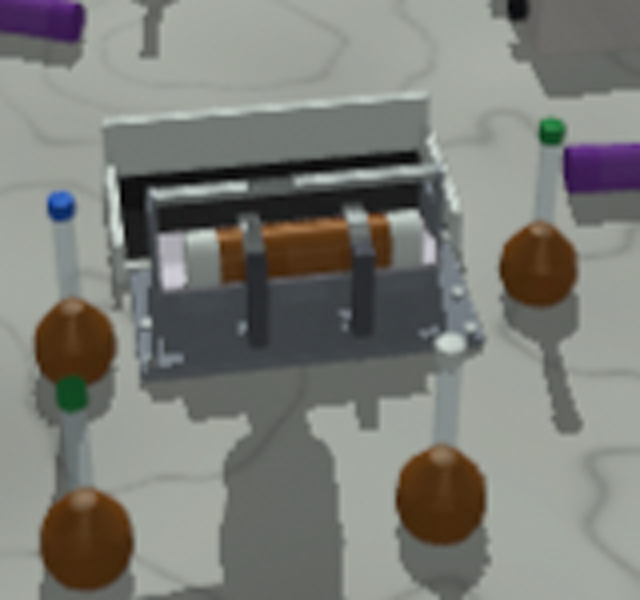

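```bash
python3 - <<'E'
from h import *
m=camera_model('wrist')
def q(n,u,v,z): w=ray(m,u,v,z)[:2];print(n,w);return w
a=q('lip -x',178,83,.026);b=q('lip +x',193,270,.026)
c=q('tall -x outer',291,41,.06);e=q('tall +x outer',289,304,.06)
f=q('tall -x inner',279,41,.06);g=q('tall +x inner',280,304,.06)
k=q('cart -x',56,100,.088);l=q('cart +x',91,278,.088)
g1=q('guard -x',78,73,.104);g2=q('guard +x',122,308,.104)
ang=lambda p,r:np.arctan2(*(r-p)[::-1])
print('yaw lip',ang(a,b),'tall',ang(c,e),ang(f,g),'cart',ang(k,l),'guard',ang(g1,g2))
y=ang(k,l);y=.095;ex=np.array([np.cos(y),np.sin(y)]);uy=np.array([-ex[1],ex[0]])
T=(c+e+f+g)/4;
print('tray-lip along x',(T-(a+b)/2)@ex,'y',(T-(a+b)/2)@uy,'(want 0, %.4f)'%(.1315+.0625-.083))
print('tray-cart',(T-(k+l)/2)@ex,(T-(k+l)/2)@uy,'want .194'); print('cart mid',(k+l)/2,'guard mid',(g1+g2)/2)
print('tray-guard',(T-(g1+g2)/2)@ex,(T-(g1+g2)/2)@uy,'want .160')
E
```

```text
lip -x [ 0.4383 -0.0957]
lip +x [ 0.6436 -0.0795]
tall -x outer [0.3979 0.0109]
tall +x outer [0.6565 0.0355]
tall -x inner [0.3988 0.0008]
tall +x inner [0.6574 0.0256]
cart -x [ 0.4636 -0.1752]
cart +x [ 0.6264 -0.1621]
guard -x [ 0.4423 -0.1456]
guard +x [ 0.6459 -0.1257]
yaw lip 0.07849640011108204 tall 0.09475667824391491 0.09571368900157014 cart 0.08061016729126044 guard 0.09729602080568747
tray-lip along x -0.003186604229261524 y 0.10658678727375985 (want 0, 0.1110)
tray-cart 0.000499242260017782 0.18766027464257698 want .194
cart mid [ 0.545  -0.1687] guard mid [ 0.5441 -0.1356]
tray-guard -0.0017718889159697073 0.1547007987061991 want .160
```

Dock verified: angle within 0.02 rad, lateral offset ≤3 mm, low wall under the lip, cartridge still clipped. Next I go behind the cartridge, turning the jaws along holder x so the two spread fingers push it straight between the clips.

```bash
python3 -m inch '[0,-0.03,0,0,0,10, 0,-0.06,0,0,0,20, 0,-0.09,0,0,0,30, 0,-0.12,0,0,0,40, 0,-0.15,0,0,0,50, 0,-0.18,0,0,0,60, 0,-0.21,0,0,0,70, 0.001,-0.241,0,0,0,80]' 188
python3 -m inch '[0,0,0,0,0,10, 0,0,0,0,0,10]' 188
python3 - <<'E'
from h import *
for n in ['wrist']:
  m,im,d=cam(n);np.savez(n+'4.npz',im=im,d=d,W=pts(m,d))
  cv2.imwrite(f'pics/{n}4.png',im)
s=sense();print(s['t'],s['qpos'],s['tcp_pos'],s['ee_rot'],s['finger_gap'])
E
```

```text
t: 7.6
tcp_pos: [0.5513, -0.2259, 0.2279]
ee_rot: [-3.139, -0.002, 1.831]
wrist_force: [-0.7, 0.2, -0.4]
finger_gap: 0.263
t: 7.85
tcp_pos: [0.5512, -0.2254, 0.2281]
ee_rot: [-3.139, -0.002, 1.663]
wrist_force: [0.9, 0.3, 0.0]
finger_gap: 0.265
7.9 [-0.5199  0.1687  1.6274  0.      1.3483 -0.6148] [ 0.5514 -0.2251  0.2285] [-3.1393 -0.0017  1.6657] 0.26023877396273953
```

View pics/wrist4.png

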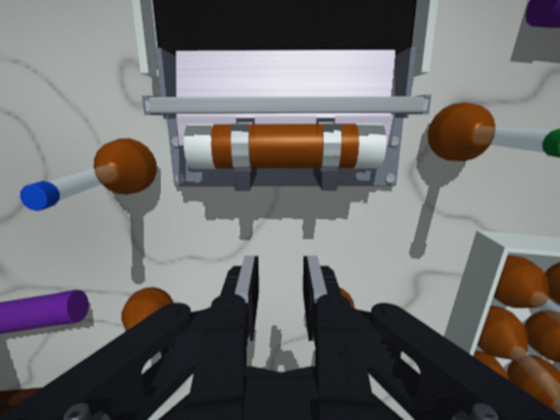

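This frame shows the clips at u=240 and 329 (mid ≈284.5), the cartridge level, the fingers centred at u≈281, and the space behind clear. I'll work out the lateral offset.

```bash
python3 - <<'E'
from h import *
m=camera_model('wrist');s=sense();T=s['tcp_pos'][:2]
ex=np.array([np.cos(.093),np.sin(.093)]);uy=np.array([-ex[1],ex[0]])
for n,u,v,z in [('clipL top',240,148,.092),('clipR top',329,148,.092),('cart L',184,148,.068),('cart R',386,147,.068),('cart back edge mid',285,168,.068),('guard L',146,105,.104),('guard R',429,104,.104),('post L bottom back',242,188,.01),('post L top back',240,170,.086)]:
    w=ray(m,u,v,z)[:2];print(n,w,'rel tcp',(w-T)@ex,(w-T)@uy)
E
cd pics; python3 -c "
import cv2;i=cv2.imread('wrist4.png')[90:330,130:440];cv2.imwrite('w4c.png',cv2.resize(i,None,fx=2.5,fy=2.5,interpolation=cv2.INTER_CUBIC))"
```

```text
clipL top [ 0.5133 -0.1781] rel tcp -0.03362958163747296 0.05026708276574475
clipR top [ 0.5862 -0.1711] rel tcp 0.03965094524827432 0.050538972138909795
cart L [ 0.4602 -0.1858] rel tcp -0.0871646176635304 0.04759328751652693
cart R [ 0.6408 -0.1674] rel tcp 0.09437912647185867 0.04915089503166733
cart back edge mid [ 0.5525 -0.1949] rel tcp 0.0038698170200488387 0.029876613240825495
guard L [ 0.4422 -0.1516] rel tcp -0.10197650790382812 0.08324669914546957
guard R [ 0.6546 -0.1304] rel tcp 0.11148689327248157 0.0846807330311518
post L bottom back [ 0.5082 -0.2317] rel tcp -0.04361399253707778 -0.0025668656743475004
post L top back [ 0.5136 -0.1974] rel tcp -0.03507187047522237 0.030996000265906605
```

View pics/w4c.png

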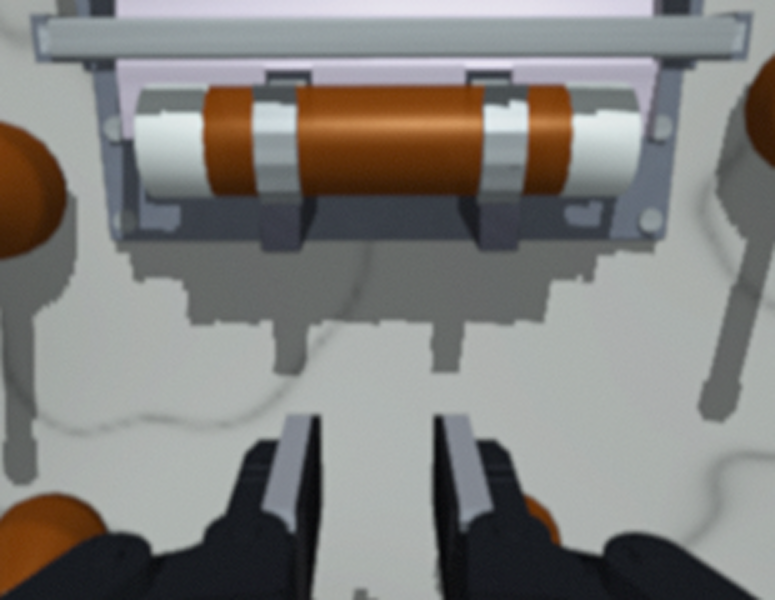

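```bash
python3 -m inch '[0,0.0035,0.03,0,0,0, 0,0.0035,0.07,0,0,0, 0,0.0035,0.11,0,0,0, 0,0.0035,0.14,0,0,0, 0,0.0035,0.153,0,0,0, 0,0.0035,0.153,0,0,0]' 190
python3 - <<'E'
from h import *
for n in ['wrist','side']:
  m,im,d=cam(n);
  if n=='side':im=cv2.resize(im[190:340,200:360],None,fx=4,fy=4,interpolation=cv2.INTER_CUBIC)
  cv2.imwrite(f'pics/{n}5.png',im)
s=sense();print(s['t'],s['qpos'],s['tcp_pos'],s['ee_rot'],s['finger_gap'])
E
```

```text
t: 8.65
tcp_pos: [0.5551, -0.2243, 0.0764]
ee_rot: [-3.14, -0.001, 1.664]
wrist_force: [0.6, -0.3, -0.8]
finger_gap: 0.255
8.75 [-0.5159  0.3398  1.7246 -0.      1.0752 -0.6087] [ 0.5566 -0.2253  0.0786] [3.14   0.0011 1.6636] 0.25422236262039527
```

View pics/wrist5.png

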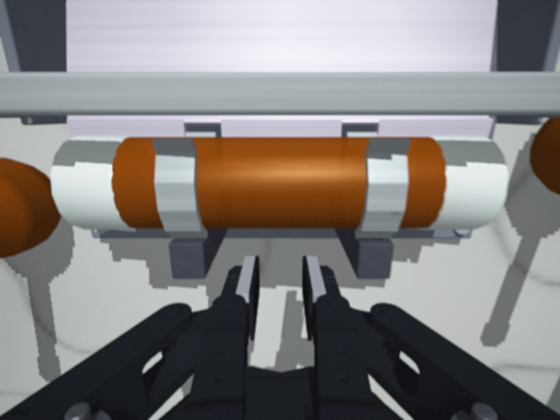

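View pics/side5.png

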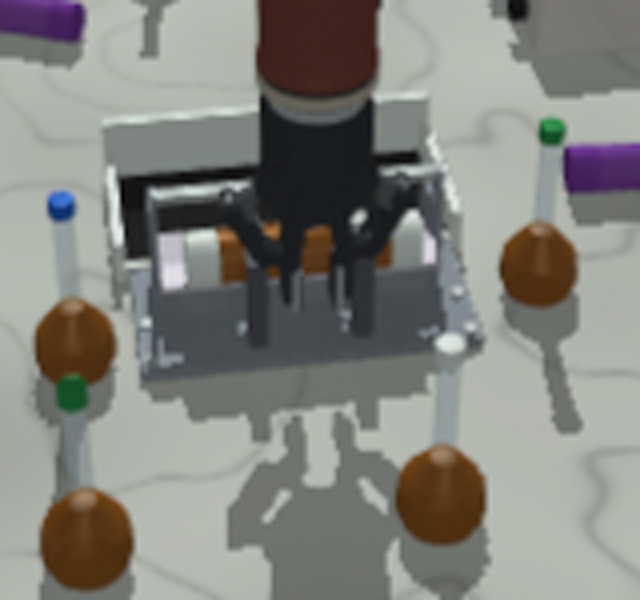

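The fingers are centred between the clips (mid ≈281 px for both) and clear of them. Advancing gently.

```bash
python3 -m inch '[0.005,0,0,0,0,0, 0.01,0,0,0,0,0, 0.014,0,0,0,0,0, 0.014,0,0,0,0,0]'
python3 -m inch '[0.001,0,0,0,0,0, 0.002,0,0,0,0,0, 0.003,0,0,0,0,0, 0.004,0,0,0,0,0]'
```

```text
t: 9.25
tcp_pos: [0.5545, -0.2106, 0.0775]
ee_rot: [3.141, 0.0, 1.663]
wrist_force: [-0.0, -1.3, -0.1]
finger_gap: 0.255
t: 9.75
tcp_pos: [0.554, -0.207, 0.0772]
ee_rot: [-3.142, -0.0, 1.662]
wrist_force: [-0.4, -0.7, -0.8]
finger_gap: 0.256
```

```bash
python3 -m inch '[0.001,0,0,0,0,0, 0.002,0,0,0,0,0, 0.003,0,0,0,0,0, 0.004,0,0,0,0,0]'
```

```text
t: 10.25
tcp_pos: [0.5541, -0.2054, 0.0783]
ee_rot: [3.141, 0.004, 1.663]
wrist_force: [-1.3, -10.1, 1.0]
finger_gap: 0.255
```

Contact made (10 N).

```bash
python3 -m inch '[0.001,0,0,0,0,0, 0.002,0,0,0,0,0, 0.003,0,0,0,0,0]'; python3 -m inch '[0.001,0,0,0,0,0, 0.002,0,0,0,0,0, 0.003,0,0,0,0,0]'
```

```text
t: 10.62
tcp_pos: [0.5541, -0.2051, 0.0786]
ee_rot: [3.14, 0.009, 1.663]
wrist_force: [-1.5, -20.3, -2.0]
finger_gap: 0.254
t: 11.0
tcp_pos: [0.554, -0.2046, 0.0788]
ee_rot: [3.139, 0.013, 1.662]
wrist_force: [-2.3, -28.6, -3.8]
finger_gap: 0.256
```

```bash
python3 - <<'E'
from h import *
for n in ['wrist','side']:
  m,im,d=cam(n);
  if n=='side':im=cv2.resize(im[190:340,200:360],None,fx=4,fy=4,interpolation=cv2.INTER_CUBIC)
  cv2.imwrite(f'pics/{n}6.png',im)
s=sense();print(s['t'],s['tcp_pos'],s['ee_rot'],s['wrist_force'],s['ft_torque'])
E
```

```text
11.1 [ 0.554  -0.2046  0.0789] [3.1392 0.0129 1.662 ] [ -2.2859 -26.2281  -4.0668] [-4.46    0.2406 -0.0376]
```

View pics/wrist6.png

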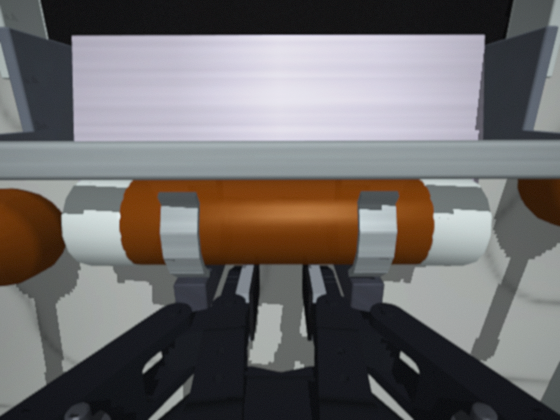

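View pics/side6.png

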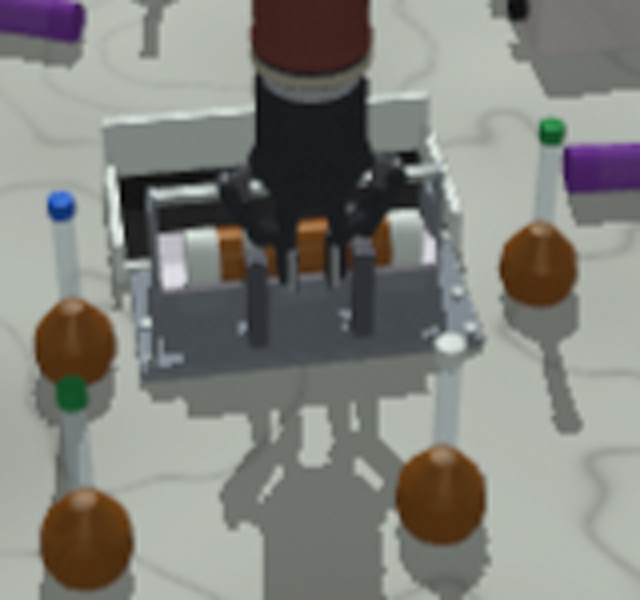

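```bash
python3 - <<'E'
from h import *
m,im,d=cam('wrist');W=pts(m,d);s=sense();T=s['tcp_pos']
ex=np.array([np.cos(.093),np.sin(.093)]);uy=np.array([-ex[1],ex[0]])
o=np.array([.5495,-.176])
D=W[...,:2]-o;hx=D@ex;hy=D@uy
print('tcp',(T[:2]-o)@ex,(T[:2]-o)@uy)
for r in (270,285,300,315,330,350):
    print(r,[(c,)+tuple((1000*np.array([hx[r,c],hy[r,c],W[r,c,2]])).round().tolist()) for c in (180,195,205,215,225,235,245,255)])
cv2.imwrite('pics/w7c.png',cv2.resize(im[170:370,130:430],None,fx=2.6,fy=2.6,interpolation=cv2.INTER_CUBIC))
E
```

```text
tcp 0.0018122077959012166 -0.028918939382212162
270 [(180, -39.0, -13.0, 87.0), (195, -33.0, -12.0, 89.0), (205, -30.0, -15.0, 84.0), (215, -30.0, -24.0, 67.0), (225, -38.0, -61.0, 1.0), (235, -19.0, -22.0, 71.0), (245, -14.0, -17.0, 79.0), (255, -9.0, -18.0, 79.0)]
285 [(180, -41.0, -21.0, 86.0), (195, -34.0, -20.0, 87.0), (205, -30.0, -21.0, 86.0), (215, nan, nan, nan), (225, -22.0, -22.0, 85.0), (235, -17.0, -22.0, 85.0), (245, -12.0, -17.0, 92.0), (255, -9.0, -21.0, 85.0)]
300 [(180, -41.0, -28.0, 86.0), (195, -35.0, -28.0, 86.0), (205, -31.0, -28.0, 86.0), (215, -22.0, -16.0, 103.0), (225, -18.0, -15.0, 106.0), (235, -14.0, -15.0, 106.0), (245, -11.0, -16.0, 104.0), (255, -9.0, -28.0, 87.0)]
315 [(180, -32.0, -16.0, 113.0), (195, -29.0, -21.0, 106.0), (205, -26.0, -21.0, 106.0), (215, -20.0, -16.0, 113.0), (225, -17.0, -16.0, 113.0), (235, -13.0, -16.0, 113.0), (245, -10.0, -16.0, 113.0), (255, -9.0, -33.0, 90.0)]
330 [(180, -31.0, -18.0, 117.0), (195, -27.0, -21.0, 114.0), (205, -20.0, -11.0, 126.0), (215, -17.0, -11.0, 127.0), (225, -14.0, -10.0, 127.0), (235, -11.0, -11.0, 126.0), (245, -9.0, -17.0, 119.0), (255, -18.0, -113.0, 0.0)]
350 [(180, -32.0, -28.0, 116.0), (195, -28.0, -29.0, 114.0), (205, -18.0, -10.0, 135.0), (215, -16.0, -11.0, 134.0), (225, -13.0, -12.0, 134.0), (235, -10.0, -10.0, 135.0), (245, -9.0, -19.0, 125.0), (255, -18.0, -133.0, -0.0)]
```

View pics/w7c.png

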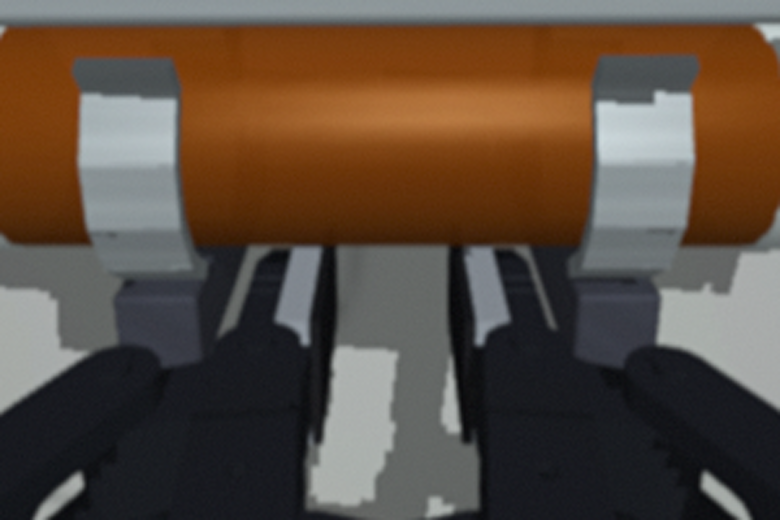

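Force has risen to 28 N with no motion. The finger knuckles (z≈0.106, hx≈±32) may be resting on the clip backs rather than only the cartridge resisting. I'll back off, narrow the fingers a little, raise them, and try again.

```bash
python3 -m inch '[-0.005,0,0,0,0,0, -0.01,0,0,0,0,0, -0.016,0,-0.003,0,0,0, -0.016,0,-0.005,0,0,0, -0.016,0,-0.005,0,0,0]' 213
python3 -m inch '[0,0,0,0,0,0, 0.002,0,0,0,0,0, 0.004,0,0,0,0,0, 0.005,0,0,0,0,0, 0.006,0,0,0,0,0]'
```

```text
t: 11.78
tcp_pos: [0.5547, -0.2127, 0.0824]
ee_rot: [3.142, -0.0, 1.663]
wrist_force: [-1.0, -0.4, 0.5]
finger_gap: 0.164
t: 12.4
tcp_pos: [0.554, -0.2069, 0.0823]
ee_rot: [-3.142, -0.0, 1.663]
wrist_force: [-0.2, 0.8, 0.1]
finger_gap: 0.164
```

```bash
python3 -m inch '[0.001,0,0,0,0,0, 0.002,0,0,0,0,0, 0.003,0,0,0,0,0]';python3 -m inch '[0.001,0,0,0,0,0, 0.002,0,0,0,0,0]';python3 -m inch '[0.001,0,0,0,0,0, 0.002,0,0,0,0,0]'; python3 -c "
from h import *
s=sense();print(s['ft_torque'])"
```

```text
t: 12.78
tcp_pos: [0.5539, -0.2051, 0.0824]
ee_rot: [3.141, 0.002, 1.663]
wrist_force: [0.1, -7.2, -1.5]
finger_gap: 0.164
t: 13.02
tcp_pos: [0.5539, -0.2049, 0.0826]
ee_rot: [3.141, 0.005, 1.662]
wrist_force: [-0.1, -13.1, -5.0]
finger_gap: 0.164
t: 13.28
tcp_pos: [0.5539, -0.2047, 0.0827]
ee_rot: [3.14, 0.008, 1.662]
wrist_force: [1.0, -19.7, -6.8]
finger_gap: 0.169
[-3.2543 -0.0721 -0.0863]
```

Same contact plane as before, and the moment ratio puts the contact at cartridge height, so it is the clips holding. I'll go up in small steps and stay below 36 N.

```bash
for i in 1; do python3 -m inch '[0.001,0,0,0,0,0, 0.002,0,0,0,0,0]'; done; python3 -m inch '[0.001,0,0,0,0,0, 0.001,0,0,0,0,0]';python3 -m inch '[0.001,0,0,0,0,0, 0.001,0,0,0,0,0]'; python3 -c "
from h import *
s=sense();print(s['ft_torque'])"
```

```text
t: 13.52
tcp_pos: [0.5538, -0.2044, 0.083]
ee_rot: [3.14, 0.011, 1.662]
wrist_force: [0.4, -24.7, -7.8]
finger_gap: 0.163
t: 13.78
tcp_pos: [0.5537, -0.2036, 0.0834]
ee_rot: [3.14, 0.011, 1.662]
wrist_force: [-0.8, -22.2, -5.4]
finger_gap: 0.166
t: 14.02
tcp_pos: [0.5537, -0.2028, 0.0839]
ee_rot: [3.14, 0.011, 1.662]
wrist_force: [-2.1, -23.3, -2.5]
finger_gap: 0.163
[-3.9282  0.3316 -0.061 ]
```

It is yielding now: moving at about 23 N.

```bash
python3 -m inch '[0.001,0,0,0,0,0, 0.002,0,0.0005,0,0,0]';python3 -m inch '[0.001,0,0,0,0,0, 0.002,0,0.0005,0,0,0]';python3 -m inch '[0.001,0,0,0,0,0, 0.002,0,0.0005,0,0,0]'; python3 - <<'E'
from h import *
s=sense();print(s['ft_torque'])
m,im,d=cam('wrist');cv2.imwrite('pics/w8.png',im)
E
```

```text
t: 14.28
tcp_pos: [0.5543, -0.2001, 0.0839]
ee_rot: [3.138, 0.01, 1.661]
wrist_force: [-0.5, -19.3, 0.9]
finger_gap: 0.163
t: 14.52
tcp_pos: [0.5545, -0.1984, 0.0845]
ee_rot: [3.137, 0.011, 1.662]
wrist_force: [-3.5, -16.2, 11.2]
finger_gap: 0.167
t: 14.78
tcp_pos: [0.554, -0.1939, 0.0834]
ee_rot: [3.138, 0.006, 1.661]
wrist_force: [-1.1, -3.1, 3.7]
finger_gap: 0.163
[-0.5242  0.1086  0.0069]
```

View pics/w8.png

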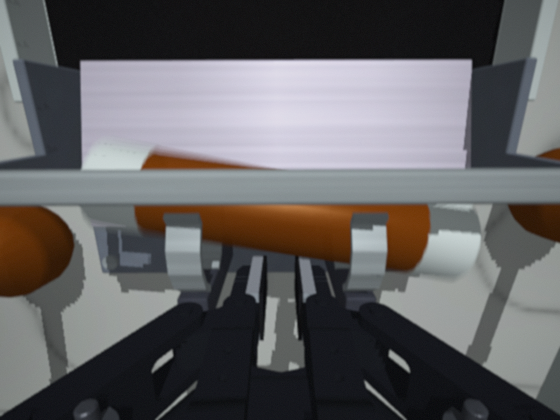

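The left end is out (left is the weak clip); the right end is still clipped. I'll measure the cartridge line.

```bash
python3 - <<'E'
from h import *
m,im,d=cam('wrist');W=pts(m,d)
ex=np.array([np.cos(.093),np.sin(.093)]);uy=np.array([-ex[1],ex[0]]);o=np.array([.5495,-.1755])
hsv=cv2.cvtColor(im,cv2.COLOR_BGR2HSV).astype(int)
D=W[...,:2]-o;hx=D@ex;hy=D@uy
e=(hsv[...,0]<20)&(hsv[...,1]>120)&(abs(hx)<.09)&(hy>-.03)&(hy<.08)&(W[...,2]>.045)
for a in np.arange(-.07,.075,.01):
    k=e&(hx>a)&(hx<a+.01); print(round(a+.005,3),k.sum(),np.percentile(hy[k],[2,50,98]) if k.sum()>5 else '', np.percentile(W[...,2][k],[2,98]) if k.sum()>5 else '')
for n,u,v,z in [('Lcap far left edge mid',85,170,.064),('Lcap upper corner',95,143,.064),('Rcap end',478,243,.068)]:
    w=ray(m,u,v,z)[:2]-o;print(n,w@ex,w@uy)
E
```

```text
-0.065 0  
-0.055 95 [0.0093 0.0405 0.0456] [0.046  0.0854]
-0.045 1011 [0.0192 0.0449 0.0522] [0.0762 0.0853]
-0.035 1045 [0.0138 0.0431 0.0504] [0.0742 0.0847]
-0.025 1081 [0.012  0.0399 0.0475] [0.075  0.1015]
-0.015 1072 [0.0088 0.0223 0.0446] [0.0747 0.0854]
-0.005 1086 [0.0055 0.0191 0.0417] [0.0735 0.086 ]
0.005 1067 [0.0021 0.0157 0.0388] [0.073  0.0865]
0.015 1115 [-0.0011  0.013   0.0227] [0.0758 0.0866]
0.025 1259 [-0.0038  0.0115  0.0218] [0.0787 0.0869]
0.035 539 [-0.0049  0.0162  0.0287] [0.0802 0.1039]
0.045 409 [-0.0033  0.0181  0.0286] [0.0789 0.1035]
0.055 1562 [-0.0094  0.007   0.0196] [0.0771 0.0872]
0.065 880 [-0.0048  0.0109  0.0182] [0.0725 0.087 ]
0.075 5  
Lcap far left edge mid -0.08699305879099385 0.035677293989821696
Lcap upper corner -0.0801989157889841 0.047818520789089214
Rcap end 0.09784784057351827 0.000724241480781861
```

Axis line: about +0.032 m at x=−38 (free) and about +0.009 at x=+38 (still gripped). I'll straddle the right, strong clip with the fingers, one on each side, and push that end.

```bash
python3 -m inch '[-0.015,0,0,0,0,0, -0.03,0,0,0,0,0, -0.042,0,0,0,0,0, -0.042,0.01,0.004,0,0,0, -0.042,0.022,0.004,0,0,0, -0.042,0.034,0.004,0,0,0, -0.042,0.038,0.004,0,0,0, -0.042,0.038,0.004,0,0,0]' 178
python3 - <<'E'
from h import *
s=sense();print(s['tcp_pos'],s['ee_rot'],s['finger_gap'])
m,im,d=cam('wrist');cv2.imwrite('pics/w9.png',im)
E
```

```text
t: 15.88
tcp_pos: [0.5946, -0.228, 0.0767]
ee_rot: [-3.142, -0.0, 1.663]
wrist_force: [0.3, -0.3, 0.3]
finger_gap: 0.301
[ 0.5946 -0.228   0.0767] [-3.1415 -0.      1.6634] 0.30128925863351275
```

View pics/w9.png

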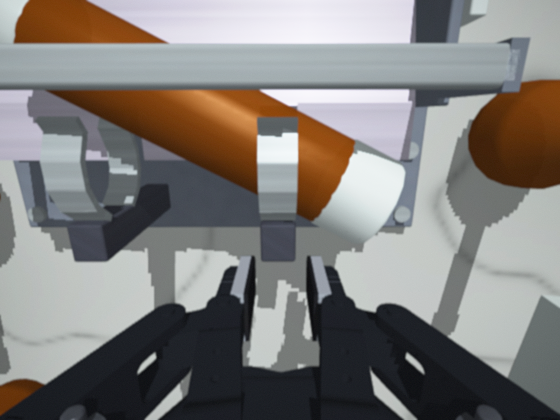

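The cartridge has swung further, left end down the chute and right end still in its clip. The fingers straddle that clip cleanly (clip u=278, fingers mid 281). Pushing the right end.

```bash
python3 -m inch '[0.006,0,0,0,0,0, 0.012,0,0,0,0,0, 0.018,0,0,0,0,0, 0.022,0,0,0,0,0]'; python3 -m inch '[0.002,0,0,0,0,0, 0.004,0,0,0,0,0, 0.006,0,0,0,0,0]'; python3 -m inch '[0.002,0,0,0,0,0, 0.004,0,0,0,0,0, 0.006,0,0,0,0,0]'
python3 - <<'E'
from h import *
m,im,d=cam('wrist');cv2.imwrite('pics/w10.png',im)
E
```

```text
t: 16.42
tcp_pos: [0.5926, -0.2068, 0.0773]
ee_rot: [3.14, 0.002, 1.663]
wrist_force: [1.1, -3.9, 0.4]
finger_gap: 0.305
t: 16.8
tcp_pos: [0.593, -0.2032, 0.0779]
ee_rot: [3.138, 0.005, 1.662]
wrist_force: [3.1, -9.7, -1.7]
finger_gap: 0.303
t: 17.18
tcp_pos: [0.5922, -0.1969, 0.0777]
ee_rot: [3.139, 0.004, 1.662]
wrist_force: [2.7, -7.2, -2.2]
finger_gap: 0.301
```

View pics/w10.png

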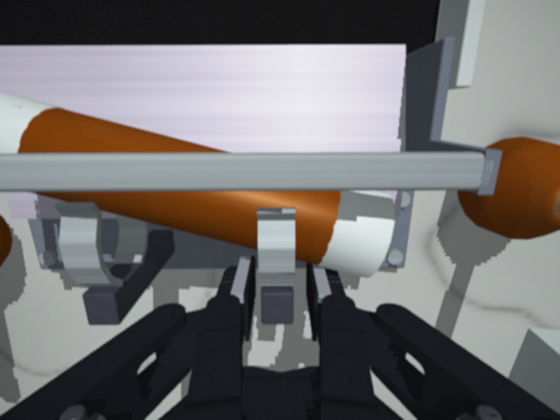

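It is straightening at 7–10 N, and the left end stays clear of its clip. Continuing.

```bash
python3 -m inch '[0.002,0,0,0,0,0, 0.004,0,0,0,0,0, 0.006,0,0,0,0,0]'; python3 -m inch '[0.002,0,0,0,0,0, 0.004,0,0,0,0,0, 0.006,0,0,0,0,0]'
python3 - <<'E'
from h import *
m,im,d=cam('wrist');cv2.imwrite('pics/w11.png',im)
E
```

```text
t: 17.6
tcp_pos: [0.5912, -0.1895, 0.0774]
ee_rot: [3.14, 0.002, 1.662]
wrist_force: [2.4, -2.9, 0.6]
finger_gap: 0.3
t: 17.98
tcp_pos: [0.5893, -0.1817, 0.0762]
ee_rot: [-3.14, -0.001, 1.663]
wrist_force: [-0.3, 0.4, -0.3]
finger_gap: 0.301
```

View pics/w11.png

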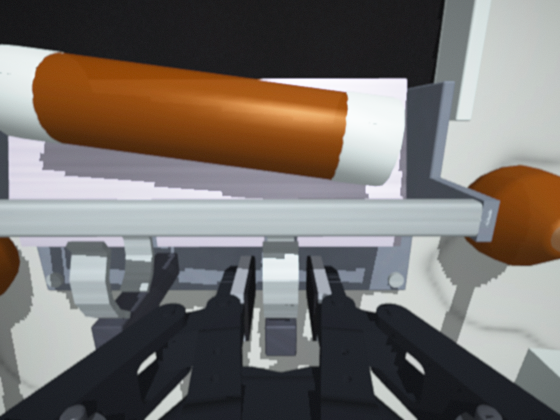

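It is free of both clips and rolling down nearly straight. Backing out and lifting.

```bash
python3 -m inch '[-0.015,0,0,0,0,0, -0.03,0,0,0,0,0, -0.045,0,0,0,0,0, -0.045,0,-0.04,0,0,0, -0.045,0,-0.09,0,0,0, -0.045,0,-0.14,0,0,0, -0.045,0,-0.16,0,0,0, -0.045,0,-0.16,0,0,0]'
python3 - <<'E'
from h import *
for n in ['wrist','side','top']:
  m,im,d=cam(n);np.savez(n+'12.npz',im=im,d=d,W=pts(m,d))
  if n=='side':im=cv2.resize(im[190:340,200:360],None,fx=4,fy=4,interpolation=cv2.INTER_CUBIC)
  if n=='top': im=cv2.resize(im[150:300,215:425],None,fx=3.8,fy=3.8,interpolation=cv2.INTER_CUBIC)
  cv2.imwrite(f'pics/{n}12.png',im)
E
```

```text
t: 19.02
tcp_pos: [0.5948, -0.2285, 0.2383]
ee_rot: [3.139, 0.002, 1.662]
wrist_force: [-0.2, -0.4, -1.2]
finger_gap: 0.302
```

View pics/wrist12.png

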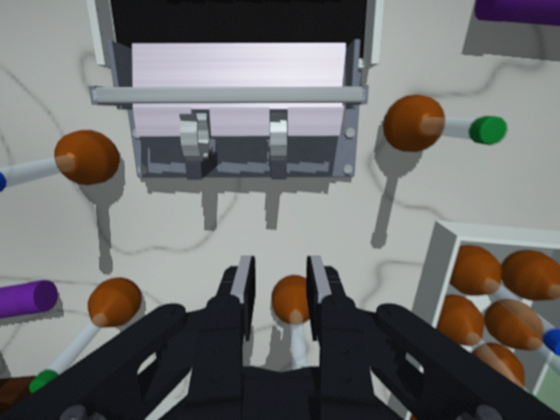

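View pics/side12.png

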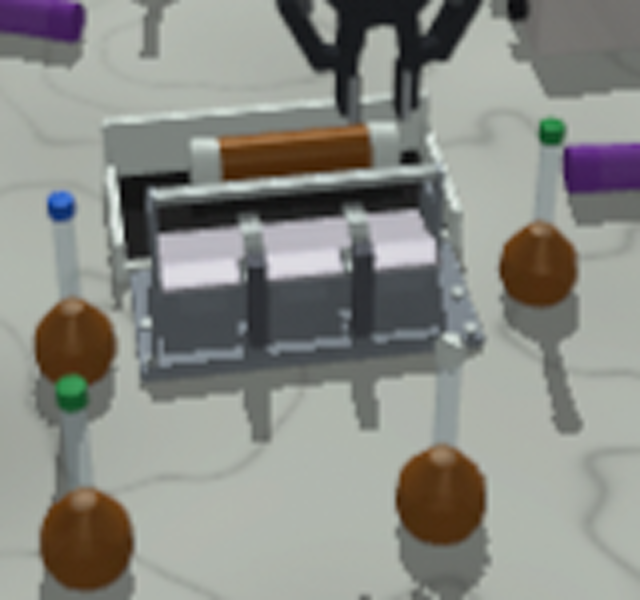

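View pics/top12.png

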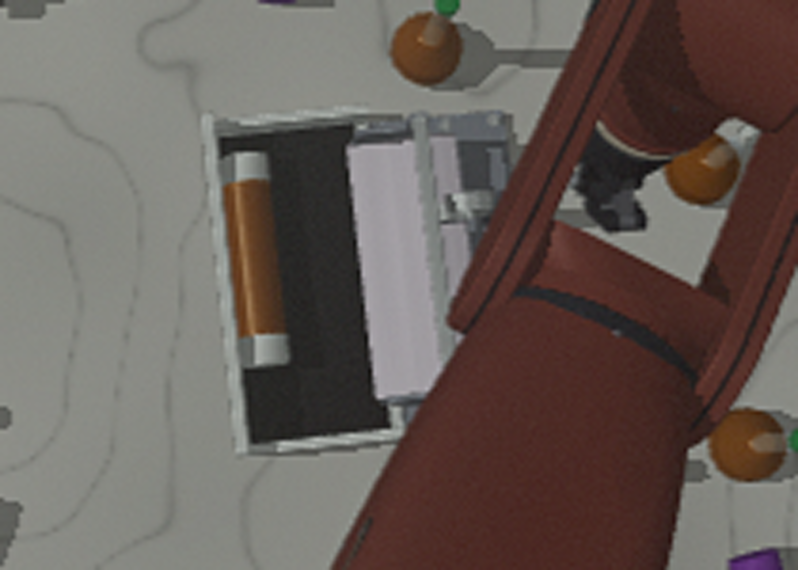

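The cartridge lies in the tray by the tall wall. I'll check the numbers and whether it is at rest.

```bash
python3 -m inch '[0,0,0,0,0,0, 0,0,0,0,0,0, 0,0,0,0,0,0, 0,0,0,0,0,0]' | head -1; python3 - <<'E'
from h import *
m,im,d=cam('top');W=pts(m,d);o0=np.load('top12.npz')
P=lambda a,b,z: ray(m,215+a/3.8,150+b/3.8,z)[:2]
o=np.array([.5495,-.177]);y=.093;ex=np.array([np.cos(y),np.sin(y)]);uy=np.array([-ex[1],ex[0]])
D=W[...,:2]-o;hx=D@ex;hy=D@uy
hsv=cv2.cvtColor(im,cv2.COLOR_BGR2HSV).astype(int)
e=(hsv[...,0]<20)&(hsv[...,1]>120)&(hsv[...,2]>50)&(abs(hx)<.12)&(hy>.06)&(hy<.2)
v,u=np.nonzero(e);print('amber px',len(u),u.mean(),v.mean(),'top z',np.nanpercentile(W[...,2][e],90))
h0=cv2.cvtColor(o0['im'],cv2.COLOR_BGR2HSV).astype(int);e0=(h0[...,0]<20)&(h0[...,1]>120)&(h0[...,2]>50)&e; v0,u0=np.nonzero(e0);print('before',len(u0),u0.mean(),v0.mean())
def H(n,a,b,z): w=P(a,b,z)-o;r=np.array([w@ex,w@uy]);print(n,r);return r
c=(H('cart +x',247,153,.04)+H('cart -x',269,364,.04))/2
t1=H('tall +x outer',203,116,.06);t2=H('tall -x outer',238,453,.06);t=(t1+t2)/2
print('tray yaw rel',np.arctan2(*(t1-t2)[::-1]),'tray centre',t-[0,.0675],'cart in tray',c-(t-[0,.0675]))
q=(hy>.06)&(hy<.21)&(hx<-.12)&(hx>-.15)&(W[...,2]>.026)&(W[...,2]<.042);q2=(hy>.06)&(hy<.21)&(hx>.12)&(hx<.15)&(W[...,2]>.026)&(W[...,2]<.042)
print('end walls',np.nanmedian(hx[q]),np.nanmedian(hx[q2]))
E
```

```text
t: 19.68
amber px 1213 326.4451772464963 223.44187963726299 top z 0.6418222150016037
before 1014 323.1794871794872 224.21696252465483
cart +x [0.103  0.1683]
cart -x [-0.0674  0.1684]
tall +x outer [0.132  0.2006]
tall -x outer [-0.1342  0.1998]
tray yaw rel 0.0029367895548508714 tray centre [-0.0011  0.1327] cart in tray [0.0189 0.0356]
end walls -0.1306678225879202 0.13037395662622386
```

```bash
python3 - <<'E'
from h import *
m,im,d=cam('top');o=np.load('top12.npz')['im']
f=lambda i:(lambda h:np.argwhere((h[180:260,265:300,0]<20)&(h[180:260,265:300,1]>120)&(h[180:260,265:300,2]>50)).mean(0))(cv2.cvtColor(i,cv2.COLOR_BGR2HSV).astype(int))
print('amber centroid before/after',f(o),f(im)); W=pts(m,d)
h=cv2.cvtColor(im,cv2.COLOR_BGR2HSV).astype(int)
for n,(u,v) in dict(f1=(325.9,163.3),f3=(165.2,258.7),f4=(410.3,266.7),f5=(351.1,273)).items():
    k=(h[...,0]<20)&(h[...,1]>120)&(h[...,2]>50);k[:]=k;vv,uu=np.nonzero(k);s=(abs(uu-u)<11)&(abs(vv-v)<11);print(n,(u,v),uu[s].mean().round(1) if s.any() else None,vv[s].mean().round(1) if s.any() else None)
E
```

```text
amber centroid before/after [37.4564 16.0962] [37.4578 16.1133]
f1 (325.9, 163.3) 326.2 163.2
f3 (165.2, 258.7) 164.3 258.2
f4 (410.3, 266.7) 410.0 266.1
f5 (351.1, 273) 351.5 273.1
```

At rest, tray docked, flasks unmoved. Handing in.

```bash
python3 -c "
from station import *
print(job_done())"
```

```text
the job is handed in; nothing more can be done
None
```

The tray is docked against the foot of the chute and the amber cartridge is lying at rest in it. I handed the job in at about 20 s of the 64 s allowed.

**Docking:** I pinched the tray by its tall wall, turned it about 12° and slid it until it touched the foot (12 N felt). I checked it while the cartridge was still clipped.

**Pushing out the cartridge:** I pushed first with both fingers between the clips. That stuck at 28 N in one try; on the second it gave at about 25 N. The left clip turned out to be the weak one, so the cartridge came out crooked, left end first. I then put the fingers either side of the right clip and pushed that end out at 10 N or less. The cartridge straightened and rolled down without a nudge.

**Last checks:**

| Check | Measured | Limit |
|---|---|---|
| Tray in holder frame, x | −1 mm | ±13 mm |
| Tray in holder frame, y | 133 mm | 111 to 151.5 mm |
| Tray squareness | about 0.003 rad | 0.12 rad |
| Cartridge in tray, x | +19 mm | ±45 mm |
| Cartridge in tray, y | +36 mm | ±45 mm |
| Cartridge movement between two top views | 0.02 pixel or less | at rest |

The four flasks I compared with the start (the three visible by the holder and the one by the carton) had moved less than 1 pixel.

**What disagreed or was not checked:**
- The side camera put the holder's y 5 to 10 mm off the top camera. I used the top and wrist views and the felt contact instead.
- My last depth reading of the cartridge's height was spoiled because the arm was in the colour mask. That it lies on the tray floor is judged from the pictures only.
- I did not re-measure the fifth flask, which was behind the arm, or the carton at the end. The arm did not touch either.

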